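Tack a watch crystal with the UV lamp under the press

TASK

The watch in the crystal press has fresh UV glue under its new crystal. First pull the press's red-ball lever forward to its stop so that the upper nylon die rests on the crystal, and leave it there; then draw the black UV lamp with the violet tail cap out of the wooden pen block, tip it about 45 degrees and hold it still in front of the press with its lens some 3 cm from the front edge of the crystal and aimed at that edge, touching neither press nor watch. Finish while still holding the lamp there, with the watch in its die and everything else on the bench left as it stands.

Things in the scene. Friction and masses are not known exactly. Their poses are not given: they have to be found in the camera images.
- press: Dark C-frame lever press, 150 x 96 x 195 mm, fixed. Origin: centre of its underside; z up; its open front, to its own -x, looks half way between the robot and the robot's right. Base top z 18; column x 30 to 70; head z 149 to 195, x -24 to 70, y -25 to 25; steel ram on the axis x -10, y 0, its top at z 237 when raised; white lower die 56 mm wide, z 18 to 34, holds the watch; lever on its -y side.
- ram: The press's ram with the white upper nylon die (24 mm across, 16 mm high). Origin: centre of the die's lower face. It goes down 19 mm per radian of the lever; the die meets the crystal when the lever stands at about 1.0 rad and the lever goes firm from there to its stop.
- lever (a joint): Angle of the press's side lever, rad: 0 = raised, leaning 10 degrees back (to the press's +x); grows as it is pulled forward and down to the press's front (-x); end stop at 1.05, leaning 50 degrees forward, just after the die has begun to press on the crystal. Stiff: takes about 4 N at the ball and stays where it is left.
- lever_hinge (a point): Point on the lever's turning axis, level with the lever's rod: in the press's frame at x +17, y -40, z 172 mm. The axis is the press's y direction.
- lever_ball (a point): Centre of the red ball, 24 mm across, at the end of the lever, 100 mm from lever_hinge. Free space on all sides above the press's head.
- glue_edge (a point): Point on the press at the front edge of the crystal: in the press's frame at x -25.5, y 0, z 40.5 mm. The lamp is to be aimed here.
- watch: Loose steel watch head, 40 mm across, 10.5 mm thick, blue dial, flat crystal 31 mm across with its top at 41.5 mm above the bench, lying in a 3 mm deep recess of the lower die. Origin: centre of its underside. Leave it in place.
- pen_block: Wooden pen block, fixed, 56 (x) x 210 (y) x 60 mm high, in the other half of the bench from the press, turned by up to about 20 degrees. Origin: centre of its underside. Three round sockets 27 mm wide and 50 mm deep (floor at z 10 mm) in a row along its y at -68, 0 and +68 mm.
- uv_lamp: Cordless UV pen lamp: black, round, 24 mm wide, 140 mm long, about 90 g, violet ring and violet tail cap (19 mm wide, last 10 mm), standing lens down in one of the sockets with 1.5 mm play all round, so it may lean a little. Origin: centre of the lens face, its lower end; z runs from lens to tail (the light leaves along -z).
- lamp_lens (a point): Centre of the lamp's lens face (the lamp's origin).
- lamp_tail (a point): End of the violet tail cap, 140 mm from the lens, 150 mm above the bench at the start.
- torch: Silver inspection torch with an orange tail button, 23 mm across, 125 mm long, loose in another socket. Origin: centre of its lower end. Bystander.
- brush_pen: Red scratch-brush pen with a white tail, 23 mm across, 126 mm long, loose in another socket. Origin: centre of its lower end. Bystander.
- glue: Small amber glue bottle, 28 mm across, 62 mm high, behind the working area. Origin: centre of its underside. Bystander.
- blower: Red dust blower standing nozzle up, 54 mm across, 135 mm high, far left. Origin: centre of its underside. Bystander.
- bell_glass: Clear glass bell with a knob, 68 mm across, 75 mm high, far right. Origin: centre of its underside. Bystander.
- loupe: Black eye loupe, 34 mm across, 26 mm high, in front, nearest the robot. Origin: centre of its underside. Bystander.

How it is judged:
By the outcome, as a careful person would: the job done as asked, in the order asked, and still so for the second after the job is handed in, while the arm keeps its last pose, push and grip.
It also fails if it takes over 54 s, if anything falls off the work surface, if the arm or the gripper's body presses on something with over 40 N, if the wrist force passes 120 N, or if a joint passes its speed limit or range.

ROBOT

A 6-joint arm with a two-finger parallel gripper is mounted at the origin on the work surface. World frame = base frame: x ahead of the robot, y to its left, z up, the work surface at z = 0. Lengths are in m, angles in rad, forces in N, time in s.
With the tool pointing down it reaches from about 0.375 to 0.9 m from the base axis. Payload 3.1 kg.
Tool frame: the origin (TCP) lies midway between the tips of the shut fingers; the grasp point (between the pads) lies 19 mm behind it; z points along the fingers, y is the line along which they close (so a half turn about z gives the same grasp; the last joint's range is limited). The gripper opens to 87 mm and grips with 3 to 60 N. Pads are 19 mm wide; open, the fingers measure 117 mm over their backs; the gripper's body (75 mm by 190 mm) begins 51 mm behind the grasp point.
Start: joints at [1.095, 0.527, 1.433, -0, 1.181, -0.178], TCP at [0.183, 0.598, 0.223] pointing down, gripper open.
Joint ranges: [-3.08, 3.08], [-0.75, 2.2], [0.22, 2.44], [-1.43, 4.57], [0, 2.65], [-2.85, 2.85]. Speed limits (rad/s): [2.79, 2.79, 3.14, 3.14, 3.14, 3.14].

INTERFACE

Orientations are given as a unit quaternion [w, x, y, z].
In Python, from station import * gives the robot as it stands. The module is installed in compiled form; this text tells all that it offers.
- The arm moves only by the tool step_arm, never from a script. Its argument "plan" is one flat list of numbers, 7 for each row, row after row: the shift along the tool's x, y, z in mm, then the turn, a rotation vector about the tool's x, y, z in rad, then the gripper command: -1 is fully open, 1 is shut, values between are in proportion. In form: [dx, dy, dz, wx, wy, wz, fingers, dx, dy, dz, wx, wy, wz, fingers, ...]. A call has 1 to 5 rows; each row is the pose to reach, as a shift and turn from the pose commanded when the call began, along the tool's axes at that moment; what a row does not reach only later rows make up. A row lasts 1/12 s, in which the tool goes at most 41.7 mm and 7.16 degrees, less where a joint would pass 70% of its speed; a pose out of reach is approached as far as the arm can. A call with a gripper value outside its range is refused whole. The fingers move at their own pace and stop on an object; "force" is the grip in N (left out, the last holds). Time passes only in rows, so rows that repeat a pose let the fingers close. It gives the time, the measured TCP pose, the force, the opening and the grip force at its end, in the units of the state.
- sense(): the state, without advancing time (a new reading comes with each control period).
- snapshot(name): name is "scene" or "top"; returns the picture (420x560x3 uint8, red, green, blue); there is no depth.
- camera_params(name): a dict with "fovy" (degrees; the focal length in pixels is half the picture's height over the tangent of half this angle, whatever the lens; pixels are square), "cx", "cy" (the principal point, pixels), "k1" (the pictures are not rectified: a ray, as slopes to the right and down, at radius r is drawn at 1 + k1 r^2 times it, then the intrinsics apply), "T" (4x4, takes a point from camera to world coordinates). Camera axes: x right, y up, looking along -z (the intrinsics and any distortion apply to the point x, -y, -z); pixel columns grow to the right and rows downward; lengths in m; the calibration is good to about 2 mm. A picture is of the moment at which its call begins. camera_params takes no time and is no camera call.
- job_done(): hands the job in; it is judged then, once.
The state is a dict: "time": time; "joint_positions": joint angles; "joint_velocities": joint speeds; "joint_efforts": joint torques, N m; "tool_pos": TCP position; "ee_rot": TCP orientation; "ft_force": force on the tool from outside, world axes, zero at the start; "moment": the same for the moment, N m; "gripper_width": finger opening in m; "gripper_force": force on a finger pad.
Only numpy, scipy, OpenCV 4.12 (cv2) and the standard library are available. Lean on these libraries where they do the work, as an engineer would, in place of code of your own. Each camera call takes 0.05 s, during which the arm holds its last target. There are 200 camera calls.

## Working session

There is one attempt and no reset: what is moved stays moved. The work goes in short steps, Python scripts to look and compute and a tool call to move; the robot and the scene stay as the last step left them, time stands still between calls to the robot, and variables do not carry over. Pictures are saved under pics/ and viewed, at most 10 in all, crops included, and the job is handed in when it is done.

Besides the shell and the picture viewer there is one more tool, called after "Emit:" by a JSON object that holds its "method" and its "body", one argument or row to a line. step_arm: Moves the arm, as the interface text tells. Its arguments: {"type":"object","properties":{"plan":{"type":"array","items":{"type":"number"}},"force":{"type":"number"}},"required":["plan"]}

```bash
mkdir -p pics
python3 - <<'E'
from station import *
import cv2
for n in("scene","top"):
    cv2.imwrite(f"pics/{n}0.png",cv2.resize(snapshot(n),None,fx=1.42,fy=1.42,interpolation=cv2.INTER_CUBIC)[:,:,::-1])
    print(camera_params(n))
print(sense())
E
```

```text
{'fovy': 51.434263216259566, 'cx': 278.67156981672264, 'cy': 216.47728049274133, 'k1': -0.046478001580847784, 'T': array([[-0.2968611 , -0.66357313,  0.68669076,  1.32458996],
       [ 0.95491797, -0.20799935,  0.21182056,  0.20696178],
       [ 0.0022728 ,  0.71861462,  0.69540481,  0.93353788],
       [ 0.        ,  0.        ,  0.        ,  1.        ]])}
{'fovy': 53.871557438615184, 'cx': 277.29196102722756, 'cy': 210.35043259357448, 'k1': 0.02252423909837943, 'T': array([[ 0.0682194 ,  0.97491805, -0.21185116,  0.3732492 ],
       [-0.9976693 ,  0.06697024, -0.01307476, -0.00330831],
       [ 0.0014409 ,  0.21224935,  0.97721448,  1.1203507 ],
       [ 0.        ,  0.        ,  0.        ,  1.        ]])}
{'time': 0.1, 'joint_positions': array([ 1.09553008e+00,  5.28412357e-01,  1.43376398e+00,  6.96000097e-06,
        1.18142168e+00, -1.78519346e-01]), 'joint_velocities': array([-0.00031023, -0.0013278 , -0.00227884,  0.00095911,  0.00049438,
        0.00061709]), 'joint_efforts': array([-7.67373658e-04, -4.40985882e+01, -1.77149284e+01,  6.34794636e-02,
        5.34035428e-02, -2.57586942e-05]), 'tool_pos': array([0.18243043, 0.59709048, 0.22164869]), 'ee_rot': array([-3.25011055e-04,  1.47830887e-01,  9.89012145e-01, -9.48551756e-04]), 'ft_force': array([ 0.29864478,  0.67566323, -0.58785591]), 'moment': array([ 0.01779674, -0.00969752, -0.07178531]), 'gripper_force': 0.0, 'gripper_width': 0.08689957879291202}
```

View pics/scene0.png

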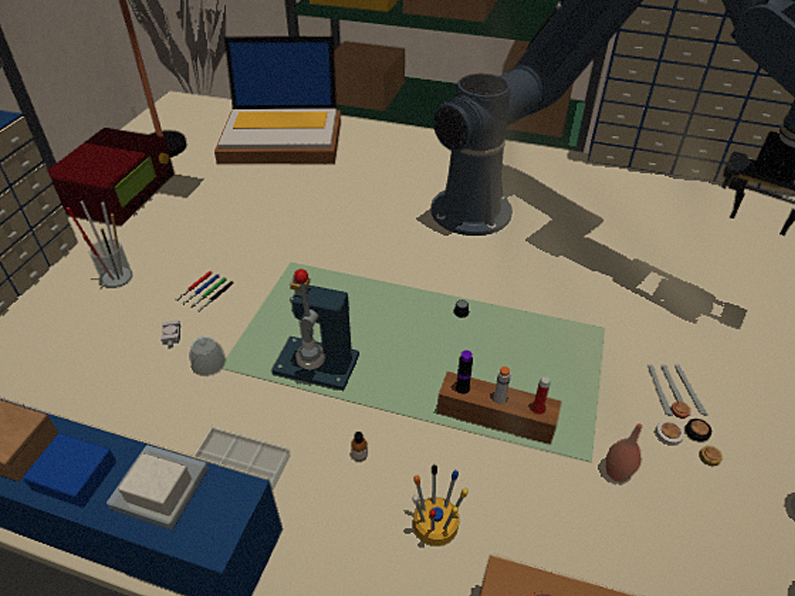

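View pics/top0.png

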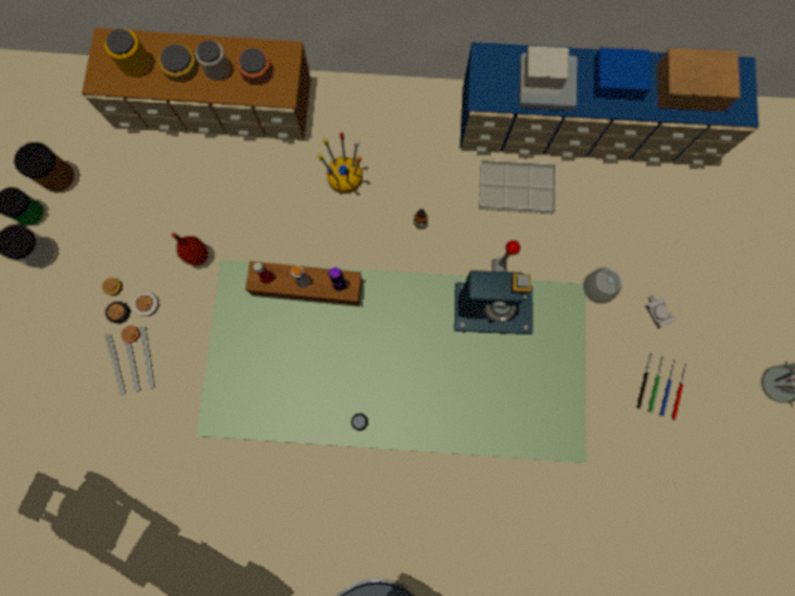

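Scene: press at about (315,335), lever ball (301,276), lamp tail (466,355). Top: press base spans (455–533, 283–332), ball (512,247), lamp tail (336,272). I'll take closer crops.

```bash
cat > h.py <<'E'
import numpy as np, cv2
from station import *
def K(n):
    c=camera_params(n); f=210/np.tan(np.radians(c['fovy']/2)); return c,f
def proj(n,P):
    c,f=K(n); T=np.array(c['T']); p=(np.atleast_2d(P)-T[:3,3])@T[:3,:3]
    s=np.c_[p[:,0]/-p[:,2],-p[:,1]/-p[:,2]]; r2=(s**2).sum(1,keepdims=True)
    return s*(1+c['k1']*r2)*f+[c['cx'],c['cy']]
def ray(n,uv):
    c,f=K(n); T=np.array(c['T']); d=(np.array(uv,float)-[c['cx'],c['cy']])/f; s=d.copy()
    for _ in range(20): s=d/(1+c['k1']*(s@s))
    v=T[:3,:3]@np.array([s[0],-s[1],-1]); return T[:3,3],v/np.linalg.norm(v)
def atz(n,uv,z):
    o,v=ray(n,uv); return o+v*(z-o[2])/v[2]
def tri(a,b):
    A=[];B=[]
    for n,uv in(("scene",a),("top",b)):
        o,v=ray(n,uv); M=np.eye(3)-np.outer(v,v); A.append(M);B.append(M@o)
    return np.linalg.lstsq(np.vstack(A),np.hstack(B),rcond=None)[0], None
E
python3 - <<'E'
from h import *
s=snapshot("scene");t=snapshot("top")
c=lambda im,x,y,w,h,k:cv2.resize(im[y:y+h,x:x+w],None,fx=k,fy=k,interpolation=cv2.INTER_CUBIC)
# left: scene press (185..260,180..280), right: top press(310..385,160..240)
L=c(s,185,182,66,98,6);R=c(t,312,160,66,98,6)
cv2.imwrite("pics/c1.png",np.hstack([L,R])[:,:,::-1])
L=c(s,300,240,100,75,4);R=c(t,168,175,100,75,4)
cv2.imwrite("pics/c2.png",np.hstack([L,R])[:,:,::-1])
E
```

```text
(no output)
```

View pics/c1.png

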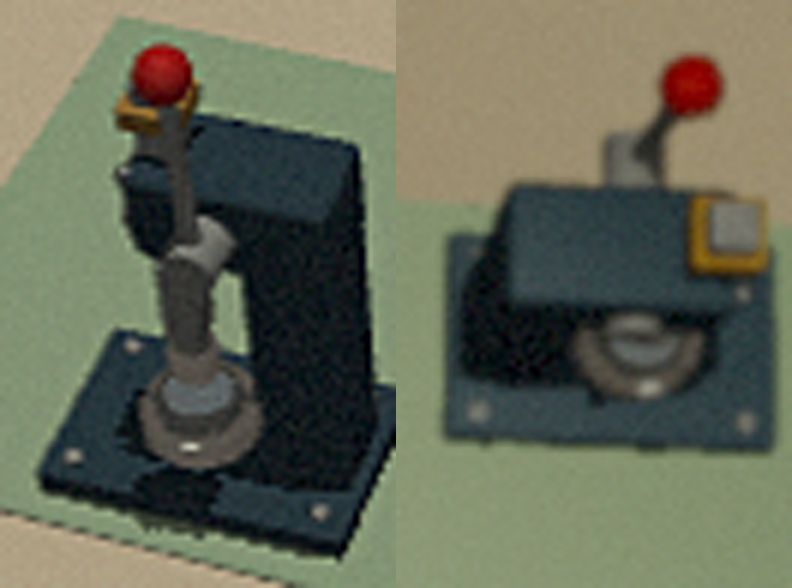

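View pics/c2.png

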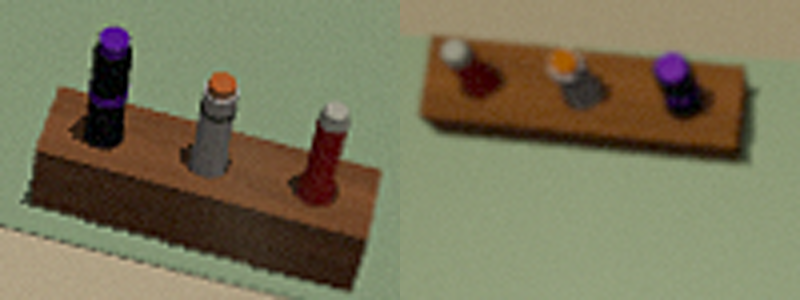

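```bash
cat >> h.py <<'E'
S1=lambda X,Y:("scene",(185+(X+.5)/6-.5,182+(Y+.5)/6-.5))
T1=lambda X,Y:("top",(312+(X-396+.5)/6-.5,160+(Y+.5)/6-.5))
S2=lambda X,Y:("scene",(300+(X+.5)/4-.5,240+(Y+.5)/4-.5))
T2=lambda X,Y:("top",(168+(X-400+.5)/4-.5,175+(Y+.5)/4-.5))
def pw(p,P):
    c,s=np.cos(p[2]),np.sin(p[2]); P=np.atleast_2d(P)/1000.; return np.c_[p[0]+c*P[:,0]-s*P[:,1],p[1]+s*P[:,0]+c*P[:,1],P[:,2]]
E
python3 - <<'E'
from h import *
from scipy.optimize import least_squares
ball=(34.4,-40,270.5)
def obs(a,b):return [(S1(162,74),ball),(T1(692,86),ball),(T1(734,226),(-10,0,237)),
 (T1(480,411),(a,b,18)),(T1(745,422),(-a,b,18)),(T1(743,293),(-a,-b,18)),
 (S1(132,345),(-a,b,18)),(S1(73,456),(-a,-b,18)),(S1(320,512),(a,-b,18)),
 (S1(40,475),(-75,-48,18)),(S1(345,542),(75,-48,18)),(S1(120,332),(-75,48,18))]
def f(p):
    return np.hstack([proj(o[0],pw(p[:3],P))[0]-o[1] for o,P in obs(p[3],p[4])])
r=least_squares(f,[.55,-.15,1.5,62,36],loss='soft_l1',x_scale=[.01,.01,.1,5,5]);print(r.x,np.round(r.fun.reshape(-1,2),1))
p=r.x[:3]
for n,q in dict(ball=ball,hinge=(17,-40,172),glue=(-25.5,0,40.5)).items(): print(n,pw(p,q).round(4))
print("ball tri",tri(S1(162,74)[1],T1(692,86)[1])[0])
a,b=S2(115,38)[1],T2(672,68)[1]
print("tail tri",tri(a,b)[0],atz("scene",a,.15),atz("top",b,.15))
bl=[(S2(58,88),(-28,-105)),(S2(380,170),(-28,105)),(S2(360,238),(28,105)),(S2(35,152),(28,-105)),(T2(435,37),(28,105)),(T2(747,65),(28,-105)),(T2(743,150),(-28,-105))]
g=lambda p:np.hstack([proj(o[0],pw(p,(*P,60)))[0]-o[1] for o,P in bl])
r=least_squares(g,[.6,.25,0],loss='soft_l1',x_scale=[.01,.01,.1]);print(r.x,r.fun.reshape(-1,2).round(1))
print("sock",pw(r.x,(0,-68,60)), "foot",atz("scene",S2(104,140)[1],.06))
print([ (n,atz("top",(x/1.42,y/1.42),0.02).round(3)) for n,x,y in (("loupe",359,422),("bell",602,285),("glue",420,218),("blower",192,250))])
E
```

```text
[ 0.60723681 -0.17999114  1.58485336 59.91546967 33.52721506] [[ 7.7  2.3]
 [-9.5  0.6]
 [ 0.7  0.3]
 [-0.6 -0.3]
 [-0.3  0.3]
 [ 0.2 -2.4]
 [-0.1  0.9]
 [ 0.1 -0.6]
 [-0.2 -0.2]
 [-1.6 -1.1]
 [-1.   0.1]
 [-0.9 -1.6]]
ball [[ 0.6467 -0.145   0.2705]]
hinge [[ 0.647  -0.1624  0.172 ]]
glue [[ 0.6076 -0.2055  0.0405]]
ball tri [ 0.64816485 -0.16403088  0.27395594]
tail tri [0.62291926 0.1146697  0.14981547] [0.62282603 0.11565474 0.15      ] [0.62305454 0.11366835 0.15      ]
[ 0.62585782  0.18082003 -0.02774199] [[-0.9 -0.5]
 [-0.6 -0.2]
 [ 1.   0.4]
 [-1.1 -0.3]
 [-0.6 -0.1]
 [-0.   0.3]
 [-1.3 -0.4]]
sock [[0.62397161 0.1128462  0.06      ]] foot [0.62886844 0.11744767 0.06      ]
[('loupe', array([0.377, 0.059, 0.02 ])), ('bell', array([ 0.666, -0.386,  0.02 ])), ('glue', array([ 0.778, -0.029,  0.02 ])), ('blower', array([0.682, 0.41 , 0.02 ]))]
```

```bash
cat >> h.py <<'E'
from scipy.spatial.transform import Rotation as Ro
RD=np.array([[0,1,0],[1,0,0],[0,0,-1.]])  # tool down, closing along world x
def go(P,R=RD):
    s=sense(); q=s['ee_rot']; A=Ro.from_quat([q[1],q[2],q[3],q[0]]).as_matrix()
    print("t",s['time'],"pos",s['tool_pos'].round(4),"F",s['ft_force'].round(1),"w",round(s['gripper_width'],4),"gf",round(s['gripper_force'],1))
    print("shift mm",(A.T@(np.array(P)-s['tool_pos'])*1000).round(1),"rot",Ro.from_matrix(A.T@R).as_rotvec().round(3),"q",s['joint_positions'].round(2))
E
python3 -c "
from h import *
go((.648,-.164,.33))"
```

```text
t 0.2 pos [0.1826 0.5973 0.2219] F [-0.6  0.5 -0.1] w 0.0868 gf 0.0
shift mm [-667.7 -592.  -107.4] rot [-1.000e-03  1.000e-03  1.274e+00] q [ 1.1   0.53  1.43 -0.    1.18 -0.18]
```

Emit:
{"method": "step_arm", "body": {
  "plan": [-668,-592,-107,0,0,1.274,0.0,-668,-592,-107,0,0,1.274,0.0,-668,-592,-107,0,0,1.274,0.0,-668,-592,-107,0,0,1.274,0.0,-668,-592,-107,0,0,1.274,0.0]
}}

```text
time: 0.62
tool_pos: [0.291, 0.4195, 0.2474]
ee_rot: [-0.0, 0.447, 0.894, -0.0]
ft_force: [0.7, -0.8, -0.1]
gripper_width: 0.0613
gripper_force: 0.0
```

```bash
python3 -c "
from h import *
go((.648,-.164,.33))"
```

```text
t 0.6167 pos [0.291  0.4195 0.2474] F [ 0.7 -0.8 -0.1] w 0.0613 gf 0.0
shift mm [-681.   -64.7  -82.5] rot [-0.     0.     0.644] q [ 0.75  0.34  1.69 -0.    1.11  0.1 ]
```

Emit:
{"method": "step_arm", "body": {
  "plan": [-681,-65,-83,0,0,0.644,0.0,-681,-65,-83,0,0,0.644,0.0,-681,-65,-83,0,0,0.644,0.0,-681,-65,-83,0,0,0.644,0.0,-681,-65,-83,0,0,0.644,0.0]
}}

```text
time: 1.03
tool_pos: [0.3999, 0.2434, 0.2728]
ee_rot: [0.0, 0.701, 0.713, 0.0]
ft_force: [1.5, 0.3, 0.1]
gripper_width: 0.0437
gripper_force: 0.0
```

```bash
python3 -c "
from h import *
go((.648,-.164,.33))"
```

```text
t 1.0333 pos [0.3999 0.2434 0.2728] F [1.5 0.3 0.1] w 0.0437 gf 0.0
shift mm [-411.8  240.7  -57.2] rot [ 0.    -0.     0.018] q [0.31 0.25 1.75 0.   1.14 0.29]
```

Emit:
{"method": "step_arm", "body": {
  "plan": [-412,241,-57,0,0,0.018,-0.4,-412,241,-57,0,0,0.018,-0.4,-412,241,-57,0,0,0.018,-0.4,-412,241,-57,0,0,0.018,-0.4,-412,241,-57,0,0,0.018,-0.4]
}}

```text
time: 1.45
tool_pos: [0.5087, 0.0673, 0.2974]
ee_rot: [-0.0, 0.705, 0.709, 0.0]
ft_force: [0.3, 1.2, -0.3]
gripper_width: 0.0598
gripper_force: 0.0
```

```bash
python3 -c "
from h import *
go((.648,-.164,.33))"
```

```text
t 1.45 pos [0.5087 0.0673 0.2974] F [ 0.3  1.2 -0.3] w 0.0598 gf 0.0
shift mm [-232.1  138.   -32.6] rot [ 0.    -0.     0.006] q [-0.09  0.29  1.61  0.    1.24 -0.09]
```

Emit:
{"method": "step_arm", "body": {
  "plan": [-232,138,-33,0,0,0.006,-0.4,-232,138,-33,0,0,0.006,-0.4,-232,138,-33,0,0,0.006,-0.4,-232,138,-33,0,0,0.006,-0.4,-232,138,-33,0,0,0.006,-0.4]
}}

```text
time: 1.87
tool_pos: [0.6154, -0.1097, 0.3224]
ee_rot: [-0.0, 0.707, 0.707, -0.0]
ft_force: [1.0, 0.9, -0.2]
gripper_width: 0.0605
gripper_force: 0.0
```

Emit:
{"method": "step_arm", "body": {
  "plan": [-54,32,-8,0,0,0,-0.4,-54,32,-8,0,0,0,-0.4,-54,32,-8,0,0,0,-0.4]
}}

```text
time: 2.12
tool_pos: [0.6492, -0.1674, 0.33]
ee_rot: [0.002, 0.709, 0.705, -0.0]
ft_force: [-0.1, -0.0, 0.2]
gripper_width: 0.061
gripper_force: 0.0
```

Run:
```python
from h import *
go((.648,-.164,.26))
s=snapshot("scene");t=snapshot("top")
c=lambda im,x,y,w,h,k:cv2.resize(im[y:y+h,x:x+w],None,fx=k,fy=k,interpolation=cv2.INTER_CUBIC)
cv2.imwrite("pics/c3.png",np.hstack([c(s,150,120,130,140,3),c(t,290,110,130,140,3)])[:,:,::-1])
```

```text
t 2.1167 pos [ 0.6492 -0.1674  0.33  ] F [-0.1 -0.   0.2] w 0.061 gf 0.0
shift mm [ 3.6 -1.3 69.9] rot [ 0.002  0.003 -0.005] q [-0.42  0.5   1.17 -0.    1.46 -0.41]
```

View pics/c3.png

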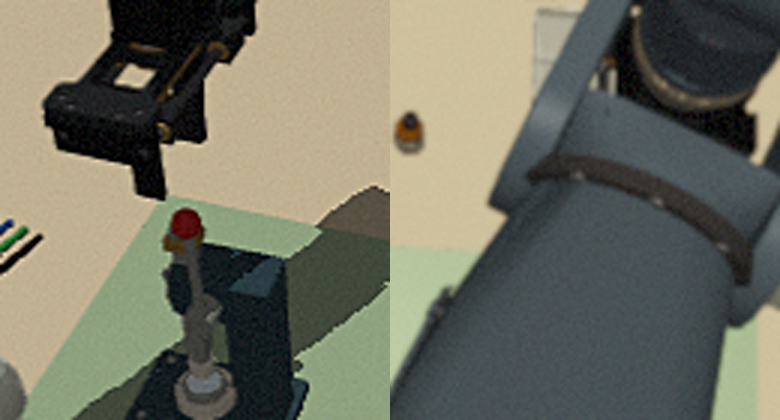

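Left: fingers straddle the ball's x-line above it, with the near tip at (150,195) and the ball at (186,222); right: the arm hides the press. Going down and gripping.

Emit:
{"method": "step_arm", "body": {
  "plan": [4,-1,35,0,0,0,-0.4,4,-1,70,0,0,0,-0.4,4,-1,70,0,0,0,-0.4]
}}

```text
time: 2.47
tool_pos: [0.6405, -0.154, 0.2531]
ee_rot: [-0.008, 0.707, 0.708, -0.003]
ft_force: [-1.1, 0.2, -0.9]
gripper_width: 0.0609
gripper_force: 0.0
```

Emit:
{"method": "step_arm", "body": {
  "plan": [0,0,0,0,0,0,1,0,0,0,0,0,0,1,0,0,0,0,0,0,1,0,0,0,0,0,0,1,0,0,0,0,0,0,1],
  "force": 12
}}

```text
time: 2.88
tool_pos: [0.6468, -0.158, 0.2625]
ee_rot: [0.002, 0.707, 0.707, 0.001]
ft_force: [-0.5, -0.1, 0.6]
gripper_width: 0.0355
gripper_force: 0.0
```

Run:
```python
from h import *
go((.648,-.164,.26))
s=snapshot("scene")
cv2.imwrite("pics/c4.png",cv2.resize(s[130:290,150:300],None,fx=3.5,fy=3.5,interpolation=cv2.INTER_CUBIC)[:,:,::-1])
```

```text
t 2.8833 pos [ 0.6468 -0.158   0.2625] F [-0.5 -0.1  0.6] w 0.0355 gf 0.0
shift mm [-6.   1.2  2.5] rot [0.003 0.001 0.   ] q [-0.41  0.55  1.28  0.    1.31 -0.41]
```

View pics/c4.png

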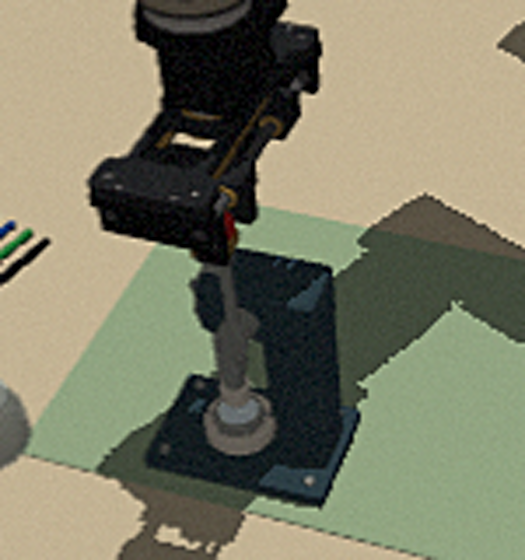

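The near finger is in front of the ball, which shows as a red sliver at (230,230), as the parallax predicts. Closing on.

Emit:
{"method": "step_arm", "body": {
  "plan": [-3,0,2,0,0,0,1,-3,0,2,0,0,0,1,-3,0,2,0,0,0,1,-3,0,2,0,0,0,1,-3,0,2,0,0,0,1],
  "force": 12
}}

```text
time: 3.35
tool_pos: [0.6464, -0.1612, 0.2592]
ee_rot: [0.001, 0.707, 0.707, 0.0]
ft_force: [-0.3, -1.1, 4.7]
gripper_width: 0.0232
gripper_force: 12.0
```

```bash
python3 -c "
from h import *
go((.648,-.164,.26))"
```

```text
t 3.35 pos [ 0.6464 -0.1612  0.2592] F [-0.3 -1.1  4.7] w 0.0232 gf 12.0
shift mm [-2.8  1.6 -0.8] rot [ 0.002  0.001 -0.   ] q [-0.41  0.55  1.28 -0.    1.31 -0.41]
```

Emit:
{"method": "step_arm", "body": {
  "plan": [-8.7,0,0.4,0,0,0,1,-17.4,0,1.5,0,0,0,1,-25.9,0,3.4,0,0,0,1,-34.2,0,6,0,0,0,1,-42.3,0,9.4,0,0,0,1],
  "force": 22
}}

```text
time: 3.77
tool_pos: [0.6474, -0.2036, 0.2489]
ee_rot: [0.001, 0.707, 0.707, 0.001]
ft_force: [5.2, 3.7, 1.5]
gripper_width: 0.0226
gripper_force: 22.0
```

Emit:
{"method": "step_arm", "body": {
  "plan": [0,0,0,0,0,0,1,0,0,0,0,0,0,1,-4,0,2,0,0,0,1]
}}

```text
time: 4.02
tool_pos: [0.6475, -0.2079, 0.2468]
ee_rot: [0.001, 0.707, 0.707, 0.001]
ft_force: [5.8, 2.3, 2.9]
gripper_width: 0.0223
gripper_force: 22.0
```

```bash
python3 -c "
from h import *
go((.6465,-.239,.223))"
```

```text
t 4.0167 pos [ 0.6475 -0.2079  0.2468] F [5.8 2.3 2.9] w 0.0223 gf 22.0
shift mm [-31.1  -1.1  23.8] rot [ 0.004  0.    -0.   ] q [-0.48  0.58  1.26  0.    1.3  -0.48]
```

Emit:
{"method": "step_arm", "body": {
  "plan": [-7,1,4,0,0,0,1,-14.3,1,9,0,0,0,1,-21,1,14.6,0,0,0,1,-26,1,19.4,0,0,0,1,-28.4,1,22,0,0,0,1]
}}

```text
time: 4.43
tool_pos: [0.6483, -0.236, 0.225]
ee_rot: [0.0, 0.708, 0.707, 0.002]
ft_force: [3.1, 9.3, 14.7]
gripper_width: 0.0219
gripper_force: 22.0
```

Emit:
{"method": "step_arm", "body": {
  "plan": [-1,0,1,0,0,0,1,-2.5,0,3,0,0,0,1,-2.5,0,3,0,0,0,1,-2.5,0,3,0,0,0,1]
}}

```text
time: 4.77
tool_pos: [0.6483, -0.2366, 0.2243]
ee_rot: [0.0, 0.707, 0.707, 0.002]
ft_force: [2.8, 8.8, 12.2]
gripper_width: 0.0225
gripper_force: 22.0
```

```bash
python3 -c "
from h import *
go((.6465,-.239,.223))"
```

```text
t 4.7667 pos [ 0.6483 -0.2366  0.2243] F [ 2.8  8.8 12.2] w 0.0225 gf 22.0
shift mm [-2.4 -1.8  1.3] rot [ 0.004 -0.003 -0.   ] q [-0.51  0.62  1.25  0.    1.27 -0.51]
```

Emit:
{"method": "step_arm", "body": {
  "plan": [-2,0,2.5,0,0,0,1,-4,0,5,0,0,0,1,-4,0,5,0,0,0,1,-4,0,5,0,0,0,1],
  "force": 35
}}

```text
time: 5.1
tool_pos: [0.6484, -0.2382, 0.2226]
ee_rot: [-0.0, 0.707, 0.707, 0.004]
ft_force: [-1.0, 15.0, 25.0]
gripper_width: 0.022
gripper_force: 35.0
```

```bash
python3 -c "
from h import *
go((.6465,-.239,.223))"
```

```text
t 5.1 pos [ 0.6484 -0.2382  0.2226] F [-1. 15. 25.] w 0.022 gf 35.0
shift mm [-0.8 -1.9 -0.5] rot [ 0.005 -0.006  0.   ] q [-0.52  0.62  1.25  0.01  1.27 -0.52]
```

The chord of the travelled arc gives about 50.6° of lean with a firm reaction, so the lever is at its stop. Releasing.

Emit:
{"method": "step_arm", "body": {
  "plan": [0,0,0,0,0,0,-0.2,0,0,0,0,0,0,-0.2,0,0,0,0,0,0,-0.2,0,0,0,0,0,0,-0.2,0,0,0,0,0,0,-0.2]
}}

```text
time: 5.52
tool_pos: [0.6457, -0.2428, 0.2151]
ee_rot: [-0.002, 0.707, 0.707, -0.001]
ft_force: [-0.6, 0.3, -0.0]
gripper_width: 0.0472
gripper_force: 0.0
```

Emit:
{"method": "step_arm", "body": {
  "plan": [0,0,-30,0,0,0,-0.2,0,0,-60,0,0,0,-0.2,0,0,-95,0,0,0,-0.2,0,0,-95,0,0,0,-0.2]
}}

```text
time: 5.85
tool_pos: [0.6499, -0.2446, 0.3195]
ee_rot: [0.007, 0.707, 0.707, 0.001]
ft_force: [1.3, -1.0, 2.3]
gripper_width: 0.0519
gripper_force: 0.0
```

```bash
python3 -c "
from h import *
go((.623,.114,.30))"
```

```text
t 5.85 pos [ 0.6499 -0.2446  0.3195] F [ 1.3 -1.   2.3] w 0.0519 gf 0.0
shift mm [358.7 -27.3  16.6] rot [ 0.011  0.007 -0.001] q [-0.52  0.54  1.13 -0.    1.46 -0.52]
```

Emit:
{"method": "step_arm", "body": {
  "plan": [359,-27,17,0,0,0,-0.4,359,-27,17,0,0,0,-0.4,359,-27,17,0,0,0,-0.4,359,-27,17,0,0,0,-0.4,359,-27,17,0,0,0,-0.4]
}}

```text
time: 6.27
tool_pos: [0.6306, -0.0336, 0.3011]
ee_rot: [-0.0, 0.708, 0.707, -0.001]
ft_force: [1.5, -0.7, 0.6]
gripper_width: 0.0607
gripper_force: 0.0
```

Emit:
{"method": "step_arm", "body": {
  "plan": [41,-3,2,0,0,0,-0.4,82,-6,4,0,0,0,-0.4,151,-12,8,0,0,0,-0.4,151,-12,8,0,0,0,-0.4,151,-12,8,0,0,0,-0.4]
}}

```text
time: 6.68
tool_pos: [0.6176, 0.1219, 0.2928]
ee_rot: [-0.002, 0.705, 0.709, -0.0]
ft_force: [-0.1, -0.8, 0.1]
gripper_width: 0.0613
gripper_force: 0.0
```

Emit:
{"method": "step_arm", "body": {
  "plan": [0,0,0,0,0,0,-0.4,0,0,0,0,0,0,-0.4,0,0,0,0,0,0,-0.4]
}}

```text
time: 6.93
tool_pos: [0.6196, 0.1149, 0.2938]
ee_rot: [0.0, 0.708, 0.706, -0.0]
ft_force: [0.3, -0.6, -0.8]
gripper_width: 0.0612
gripper_force: 0.0
```

Run:
```python
from h import *
go((.623,.114,.125-.019))
s=snapshot("scene");t=snapshot("top")
c=lambda im,x,y,w,h,k:cv2.resize(im[y:y+h,x:x+w],None,fx=k,fy=k,interpolation=cv2.INTER_CUBIC)
L=c(s,170,175,80,110,5);R=c(s,300,190,80,110,5)
cv2.imwrite("pics/c5.png",np.hstack([L,R])[:,:,::-1])
```

```text
t 6.9333 pos [0.6196 0.1149 0.2938] F [ 0.3 -0.6 -0.8] w 0.0612 gf 0.0
shift mm [ -0.7   3.5 187.8] rot [-0.     0.001 -0.002] q [ 0.01  0.47  1.33 -0.    1.34  0.01]
```

View pics/c5.png

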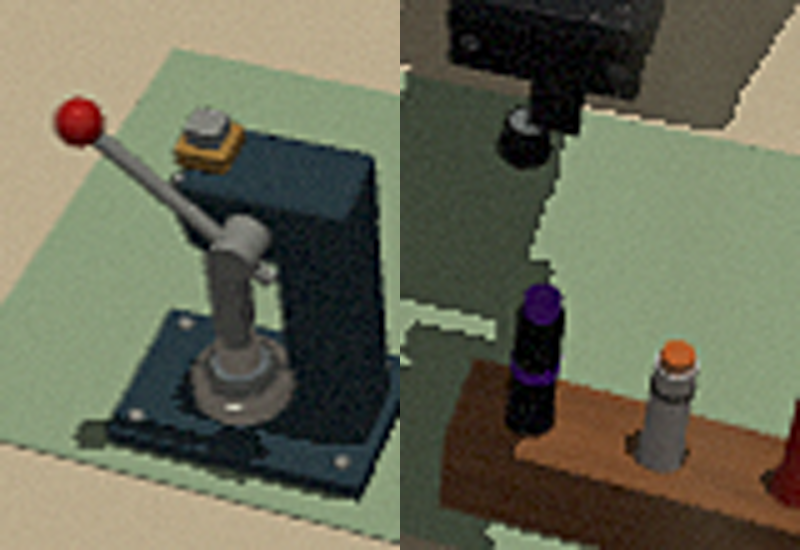

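Press: lever leans forward, ball at (78,122) in the left crop and ram lowered. Right crop: lamp tail at (543,303) under the gripper, torch untouched.

Run:
```python
from h import *
o,v=ray("scene",(170+78.5/5-.5,175+122.5/5-.5)); P=o+v*(.647-o[0])/v[0]; print("ball",P, np.degrees(np.arctan2(-.1624-P[1],P[2]-.172)))
a=(300+(543.5-400)/5-.5,190+303/5-.5); print("tail",atz("scene",a,.149))
```

```text
ball [ 0.647      -0.23673318  0.23773768] 48.51157417841055
tail [0.62511457 0.11582143 0.149     ]
```

Emit:
{"method": "step_arm", "body": {
  "plan": [-0.5,3.5,40,0,0,0,-0.4,-0.5,3.5,80,0,0,0,-0.4,-0.5,3.5,110,0,0,0,-0.4,-0.5,3.5,130,0,0,0,-0.4,-0.5,3.5,130,0,0,0,-0.4]
}}

```text
time: 7.45
tool_pos: [0.6194, 0.1145, 0.159]
ee_rot: [-0.004, 0.708, 0.706, -0.004]
ft_force: [-0.1, -0.8, 0.8]
gripper_width: 0.061
gripper_force: 0.0
```

Emit:
{"method": "step_arm", "body": {
  "plan": [0,0,20,0,0,0,-0.4,0,0,40,0,0,0,-0.4,0,0,60,0,0,0,-0.4,0,0,66,0,0,0,-0.4,0,0,66,0,0,0,-0.4]
}}

```text
time: 7.87
tool_pos: [0.6226, 0.1153, 0.0977]
ee_rot: [-0.001, 0.707, 0.707, -0.001]
ft_force: [-0.1, 0.6, 0.0]
gripper_width: 0.061
gripper_force: 0.0
```

```bash
python3 -c "
from h import *
go((.623,.114,.098))"
```

```text
t 7.8667 pos [0.6226 0.1153 0.0977] F [-0.1  0.6  0. ] w 0.061 gf 0.0
shift mm [-1.3  0.4 -0.3] rot [-0.002  0.    -0.001] q [ 0.01  0.69  1.51 -0.    0.94  0.01]
```

Emit:
{"method": "step_arm", "body": {
  "plan": [0,0,0,0,0,0,1,0,0,0,0,0,0,1,0,0,0,0,0,0,1,0,0,0,0,0,0,1,0,0,0,0,0,0,1],
  "force": 30
}}

```text
time: 8.28
tool_pos: [0.6233, 0.1161, 0.0992]
ee_rot: [0.001, 0.707, 0.707, 0.001]
ft_force: [0.1, -0.0, 0.1]
gripper_width: 0.0357
gripper_force: 0.0
```

Emit:
{"method": "step_arm", "body": {
  "plan": [0,0,0,0,0,0,1,0,0,0,0,0,0,1,0,0,0,0,0,0,1,0,0,0,0,0,0,1]
}}

```text
time: 8.62
tool_pos: [0.6228, 0.1161, 0.0985]
ee_rot: [0.0, 0.707, 0.707, 0.0]
ft_force: [-0.5, 0.4, 1.8]
gripper_width: 0.0235
gripper_force: 30.0
```

Run:
```python
from h import *
go((.623,.114,.27))
for uv in (S1(162,74)[1],(170+78.5/5-.5,175+122.5/5-.5)):
    o,v=ray("scene",uv); P=o+v*(.647-o[0])/v[0]; print("ball",P, np.degrees(np.arctan2(-.1624-P[1],P[2]-.172)))
```

```text
t 8.6167 pos [0.6228 0.1161 0.0985] F [-0.5  0.4  1.8] w 0.0235 gf 30.0
shift mm [  -2.1    0.2 -171.5] rot [0. 0. 0.] q [ 0.01  0.69  1.51 -0.    0.94  0.01]
ball [ 0.647      -0.16398017  0.27281279] 0.8979974690248891
ball [ 0.647      -0.23673318  0.23773768] 48.51157417841055
```

```bash
cat >> h.py <<'E'
def red(im,x,y,r=14):
    c=im[y-r:y+r,x-r:x+r].astype(float); w=np.clip(c[:,:,0]-1.8*c[:,:,1:].max(2)-15,0,60)
    Y,X=np.mgrid[y-r:y+r,x-r:x+r]; return (X*w).sum()/w.sum(),(Y*w).sum()/w.sum()
E
python3 - <<'E'
from h import *
i0=cv2.imread("pics/scene0.png")[:,:,::-1]; u=np.array(red(i0,301,276,20)); u=(u+.5)/1.42-.5
n=red(snapshot("scene"),185,199); print(u,n)
for uv in (u,n):
    o,v=ray("scene",uv); P=o+v*(.647-o[0])/v[0]; print(P, np.degrees(np.arctan2(-.1624-P[1],P[2]-.172)), np.hypot(-.1624-P[1],P[2]-.172))
for f in (0,47.3,48.5,50.16): print(f,proj("scene",[.647,-.1624-.1*np.sin(np.radians(f)),.172+.1*np.cos(np.radians(f))]))
E
```

```text
[211.61097789 193.73587498] (np.float64(185.411006958422), np.float64(198.73195698430044))
[ 0.647      -0.16384456  0.27340001] 0.8161899923037114 0.10141029963426136
[ 0.647      -0.2360049   0.23879203] 47.77814042755554 0.09939243933093654
0 [[212.25096274 194.31733894]]
47.3 [[185.39165588 198.42198326]]
48.5 [[184.95569944 198.7901436 ]]
50.16 [[184.37795079 199.31714399]]
```

The centroid puts the lever at about 48° (≈1.01 rad), so it sprang back slightly or the ball slipped in the grip. The lamp is still in its socket, so I'll release it and press the lever home more firmly first.

Emit:
{"method": "step_arm", "body": {
  "plan": [0,0,0,0,0,0,-0.4,0,0,0,0,0,0,-0.4,0,0,0,0,0,0,-0.4,0,0,0,0,0,0,-0.4,0,0,0,0,0,0,-0.4]
}}

```text
time: 9.08
tool_pos: [0.6227, 0.116, 0.098]
ee_rot: [-0.0, 0.707, 0.707, -0.0]
ft_force: [0.4, -0.5, 0.6]
gripper_width: 0.049
gripper_force: 0.0
```

Emit:
{"method": "step_arm", "body": {
  "plan": [0,0,-20,0,0,0,-0.4,0,0,-60,0,0,0,-0.4,0,0,-100,0,0,0,-0.4,0,0,-140,0,0,0,-0.4,0,0,-180,0,0,0,-0.4]
}}

```text
time: 9.5
tool_pos: [0.6224, 0.116, 0.2798]
ee_rot: [-0.0, 0.707, 0.707, -0.0]
ft_force: [0.7, 1.2, 0.1]
gripper_width: 0.0604
gripper_force: 0.0
```

Emit:
{"method": "step_arm", "body": {
  "plan": [-40,3,-20,0,0,0,-0.4,-80,6,-30,0,0,0,-0.4,-120,9,-30,0,0,0,-0.4,-160,12,-30,0,0,0,-0.4,-200,14,-30,0,0,0,-0.4]
}}

```text
time: 9.92
tool_pos: [0.6369, -0.0858, 0.3088]
ee_rot: [0.001, 0.707, 0.707, 0.0]
ft_force: [-1.0, 0.1, -0.3]
gripper_width: 0.0607
gripper_force: 0.0
```

Emit:
{"method": "step_arm", "body": {
  "plan": [-40,3,0,0,0,0,-0.4,-80,6,0,0,0,0,-0.4,-115,9,0,0,0,0,-0.4,-150,11,0,0,0,0,-0.4,-152,11,0,0,0,0,-0.4]
}}

```text
time: 10.33
tool_pos: [0.6476, -0.2435, 0.3074]
ee_rot: [0.002, 0.709, 0.705, -0.001]
ft_force: [0.5, -0.2, -0.2]
gripper_width: 0.0607
gripper_force: 0.0
```

Emit:
{"method": "step_arm", "body": {
  "plan": [0,0,0,0,0,0,-0.4,0,0,0,0,0,0,-0.4]
}}

```text
time: 10.5
tool_pos: [0.6475, -0.2356, 0.3077]
ee_rot: [-0.001, 0.707, 0.707, 0.0]
ft_force: [-0.3, 0.7, 1.4]
gripper_width: 0.0607
gripper_force: 0.0
```

Run:
```python
from h import *
go((.647,-.2365,.223))
```

```text
t 10.5 pos [ 0.6475 -0.2356  0.3077] F [-0.3  0.7  1.4] w 0.0607 gf 0.0
shift mm [-1.  -0.4 84.7] rot [-0.001 -0.001 -0.001] q [-0.51  0.55  1.15  0.    1.44 -0.51]
```

Emit:
{"method": "step_arm", "body": {
  "plan": [-1,0,30,0,0,0,-0.4,-1,0,60,0,0,0,-0.4,-1,0,80,0,0,0,-0.3,-1,0,85,0,0,0,-0.3,-1,0,85,0,0,0,-0.3]
}}

```text
time: 10.92
tool_pos: [0.6469, -0.2345, 0.2214]
ee_rot: [-0.002, 0.706, 0.708, -0.0]
ft_force: [0.2, -0.3, 0.7]
gripper_width: 0.057
gripper_force: 0.0
```

Emit:
{"method": "step_arm", "body": {
  "plan": [0,0,0,0,0,0,1,0,0,0,0,0,0,1,0,0,0,0,0,0,1,0,0,0,0,0,0,1,0,0,0,0,0,0,1],
  "force": 60
}}

```text
time: 11.33
tool_pos: [0.6483, -0.2372, 0.2244]
ee_rot: [0.001, 0.707, 0.707, 0.0]
ft_force: [-0.1, 1.0, -0.2]
gripper_width: 0.0308
gripper_force: 0.0
```

Emit:
{"method": "step_arm", "body": {
  "plan": [0,0,0,0,0,0,1,0,0,0,0,0,0,1,0,0,0,0,0,0,1,0,0,0,0,0,0,1]
}}

```text
time: 11.67
tool_pos: [0.6483, -0.2372, 0.2238]
ee_rot: [0.001, 0.707, 0.707, 0.0]
ft_force: [0.7, 1.7, 2.5]
gripper_width: 0.0213
gripper_force: 60.0
```

Run:
```python
from h import *
go((.647,-.2365,.223))
```

```text
t 11.6667 pos [ 0.6483 -0.2372  0.2238] F [0.7 1.7 2.5] w 0.0213 gf 60.0
shift mm [ 0.7 -1.3  0.8] rot [ 0.002  0.    -0.   ] q [-0.51  0.62  1.25  0.    1.27 -0.51]
```

Emit:
{"method": "step_arm", "body": {
  "plan": [-1.3,0,1.6,0,0,0,1,-2.6,0,3.2,0,0,0,1,-2.6,0,3.2,0,0,0,1,-2.6,0,3.2,0,0,0,1]
}}

```text
time: 12.0
tool_pos: [0.6484, -0.238, 0.2228]
ee_rot: [0.0, 0.707, 0.707, 0.001]
ft_force: [-1.9, 4.6, 10.8]
gripper_width: 0.0216
gripper_force: 60.0
```

Emit:
{"method": "step_arm", "body": {
  "plan": [-1.3,0,1.6,0,0,0,1,-2.6,0,3.2,0,0,0,1,-2.6,0,3.2,0,0,0,1,-2.6,0,3.2,0,0,0,1]
}}

```text
time: 12.33
tool_pos: [0.6485, -0.2388, 0.2218]
ee_rot: [-0.001, 0.707, 0.707, 0.003]
ft_force: [-3.7, 9.6, 19.8]
gripper_width: 0.0216
gripper_force: 60.0
```

Emit:
{"method": "step_arm", "body": {
  "plan": [-1.3,0,1.6,0,0,0,1,-2.6,0,3.2,0,0,0,1,-2.6,0,3.2,0,0,0,1,-2.6,0,3.2,0,0,0,1]
}}

```text
time: 12.67
tool_pos: [0.6486, -0.2395, 0.2209]
ee_rot: [-0.001, 0.707, 0.707, 0.004]
ft_force: [-5.3, 13.5, 27.2]
gripper_width: 0.0216
gripper_force: 60.0
```

Run:
```python
from h import *
go((.647,-.2365,.223))
s=snapshot("scene")
print(red(s,184,199))
cv2.imwrite("pics/c6.png",cv2.resize(s[170:290,160:260],None,fx=5,fy=5,interpolation=cv2.INTER_CUBIC)[:,:,::-1])
```

```text
t 12.6667 pos [ 0.6486 -0.2395  0.2209] F [-5.3 13.5 27.2] w 0.0216 gf 60.0
shift mm [ 3.1 -1.6 -2.1] rot [ 0.004 -0.007  0.001] q [-0.52  0.62  1.25  0.01  1.27 -0.52]
(np.float64(186.73106409076968), np.float64(199.24793008279667))
```

Emit:
{"method": "step_arm", "body": {
  "plan": [-1.3,0,1.6,0,0,0,1,-2.6,0,3.2,0,0,0,1,-2.6,0,3.2,0,0,0,1,-2.6,0,3.2,0,0,0,1]
}}

```text
time: 13.05
tool_pos: [0.6487, -0.2403, 0.2199]
ee_rot: [-0.002, 0.707, 0.708, 0.005]
ft_force: [-8.7, 17.9, 35.7]
gripper_width: 0.0211
gripper_force: 60.0
```

Emit:
{"method": "step_arm", "body": {
  "plan": [0,0,0,0,0,0,-0.2,0,0,0,0,0,0,-0.2,0,0,0,0,0,0,-0.2,0,0,0,0,0,0,-0.2,0,0,0,0,0,0,-0.2]
}}

```text
time: 13.47
tool_pos: [0.6472, -0.2476, 0.209]
ee_rot: [-0.001, 0.707, 0.707, -0.0]
ft_force: [0.6, -0.3, -0.9]
gripper_width: 0.0466
gripper_force: 0.0
```

Emit:
{"method": "step_arm", "body": {
  "plan": [0,0,-30,0,0,0,-0.4,0,0,-65,0,0,0,-0.4,0,0,-100,0,0,0,-0.4,0,0,-105,0,0,0,-0.4]
}}

```text
time: 13.8
tool_pos: [0.6506, -0.2495, 0.322]
ee_rot: [0.006, 0.707, 0.707, 0.001]
ft_force: [0.0, -0.1, 2.6]
gripper_width: 0.0603
gripper_force: 0.0
```

Run:
```python
from h import *
go((.623,.115,.28))
s=snapshot("scene");n=red(s,185,199)
print(n)
o,v=ray("scene",n); P=o+v*(.647-o[0])/v[0]; print(P, np.degrees(np.arctan2(-.1624-P[1],P[2]-.172)))
```

```text
t 13.8 pos [ 0.6506 -0.2495  0.322 ] F [ 0.  -0.1  2.6] w 0.0603 gf 0.0
shift mm [364.8 -28.3  39.6] rot [ 0.01   0.006 -0.001] q [-0.53  0.54  1.12 -0.    1.47 -0.53]
(np.float64(185.4989004544788), np.float64(199.02147778918044))
[ 0.647      -0.2359179   0.23788579] 48.13371897244685
```

Same resting place after about 40 N, so the lever is as far as it goes. On to the lamp.

Emit:
{"method": "step_arm", "body": {
  "plan": [40,-3,20,0,0,0,-0.4,80,-6,40,0,0,0,-0.4,120,-9,40,0,0,0,-0.4,160,-12,40,0,0,0,-0.4,200,-15,40,0,0,0,-0.4]
}}

```text
time: 14.27
tool_pos: [0.6311, -0.047, 0.272]
ee_rot: [-0.002, 0.708, 0.707, -0.001]
ft_force: [0.6, 0.1, -0.0]
gripper_width: 0.0605
gripper_force: 0.0
```

Emit:
{"method": "step_arm", "body": {
  "plan": [40,-3,0,0,0,0,-0.4,80,-6,0,0,0,0,-0.4,120,-9,0,0,0,0,-0.4,160,-12,0,0,0,0,-0.4,165,-13,0,0,0,0,-0.4]
}}

```text
time: 14.68
tool_pos: [0.6176, 0.123, 0.273]
ee_rot: [-0.003, 0.705, 0.709, -0.0]
ft_force: [-0.1, -0.6, -0.4]
gripper_width: 0.0607
gripper_force: 0.0
```

Emit:
{"method": "step_arm", "body": {
  "plan": [0,0,0,0,0,0,-0.4,0,0,0,0,0,0,-0.4,0,0,0,0,0,0,-0.4]
}}

```text
time: 14.93
tool_pos: [0.6198, 0.115, 0.2743]
ee_rot: [-0.0, 0.708, 0.707, -0.001]
ft_force: [-0.2, -0.9, 0.6]
gripper_width: 0.0606
gripper_force: 0.0
```

Run:
```python
from h import *
go((.6228,.116,.098))
```

```text
t 14.9333 pos [0.6198 0.115  0.2743] F [-0.2 -0.9  0.6] w 0.0606 gf 0.0
shift mm [  1.1   3.3 176.2] rot [-0.002  0.001 -0.001] q [ 0.01  0.49  1.36 -0.    1.3   0.01]
```

Emit:
{"method": "step_arm", "body": {
  "plan": [1,3,40,0,0,0,-0.4,1,3,80,0,0,0,-0.4,1,3,115,0,0,0,-0.4,1,3,140,0,0,0,-0.4,1,3,155,0,0,0,-0.4]
}}

```text
time: 15.35
tool_pos: [0.6209, 0.115, 0.1163]
ee_rot: [-0.002, 0.708, 0.706, -0.002]
ft_force: [-0.3, -0.0, 0.6]
gripper_width: 0.0613
gripper_force: 0.0
```

Emit:
{"method": "step_arm", "body": {
  "plan": [0,0,15,0,0,0,-0.4,0,0,21,0,0,0,-0.4,0,0,21,0,0,0,1,0,0,21,0,0,0,1,0,0,21,0,0,0,1],
  "force": 40
}}

```text
time: 15.77
tool_pos: [0.624, 0.1168, 0.1005]
ee_rot: [0.001, 0.707, 0.707, 0.001]
ft_force: [-0.5, 0.2, 1.3]
gripper_width: 0.0481
gripper_force: 0.0
```

Emit:
{"method": "step_arm", "body": {
  "plan": [0,0,0,0,0,0,1,0,0,0,0,0,0,1,0,0,0,0,0,0,1,0,0,0,0,0,0,1,0,0,0,0,0,0,1]
}}

```text
time: 16.18
tool_pos: [0.623, 0.1177, 0.1]
ee_rot: [0.0, 0.707, 0.707, 0.0]
ft_force: [-1.3, 0.5, 2.8]
gripper_width: 0.0235
gripper_force: 40.0
```

Emit:
{"method": "step_arm", "body": {
  "plan": [0,0,0,0,0,0,1,0,0,-10,0,0,0,1,0,0,-25,0,0,0,1,0,0,-45,0,0,0,1]
}}

```text
time: 16.52
tool_pos: [0.6216, 0.1176, 0.1435]
ee_rot: [-0.001, 0.707, 0.707, -0.001]
ft_force: [1.0, -0.1, -0.5]
gripper_width: 0.0234
gripper_force: 40.0
```

Run:
```python
from h import *
go((.6228,.116,.098))
```

```text
t 16.5167 pos [0.6216 0.1176 0.1435] F [ 1.  -0.1 -0.5] w 0.0234 gf 40.0
shift mm [-1.6  1.3 45.5] rot [-0.004 -0.     0.   ] q [0.01 0.63 1.48 0.   1.03 0.01]
```

Emit:
{"method": "step_arm", "body": {
  "plan": [0,0,-35,0,0,0,1,0,0,-75,0,0,0,1,0,-20,-115,0,0,0,1,0,-50,-140,0,0,0,1,-20,-80,-150,0,0,0,1]
}}

```text
time: 16.93
tool_pos: [0.5447, 0.0998, 0.2995]
ee_rot: [0.003, 0.706, 0.708, 0.004]
ft_force: [0.5, -0.5, -1.3]
gripper_width: 0.0229
gripper_force: 40.0
```

Run:
```python
from h import *
go((.53,-.40,.30))
s=snapshot("scene"); 
p=proj("scene",sense()['tool_pos'])[0].astype(int); print(p)
x,y=p[0]-60,p[1]-50
t=snapshot("top")
cv2.imwrite("pics/c7.png",cv2.resize(s[y:y+110,x:x+120],None,fx=5,fy=5,interpolation=cv2.INTER_CUBIC)[:,:,::-1]); print(x,y)
```

```text
t 16.9333 pos [0.5447 0.0998 0.2995] F [ 0.5 -0.5 -1.3] w 0.0229 gf 40.0
shift mm [-499.8  -16.1   -1.6] rot [ 0.01  -0.002  0.003] q [-0.02  0.34  1.52  0.    1.27 -0.03]
[333 177]
273 127
```

View pics/c7.png

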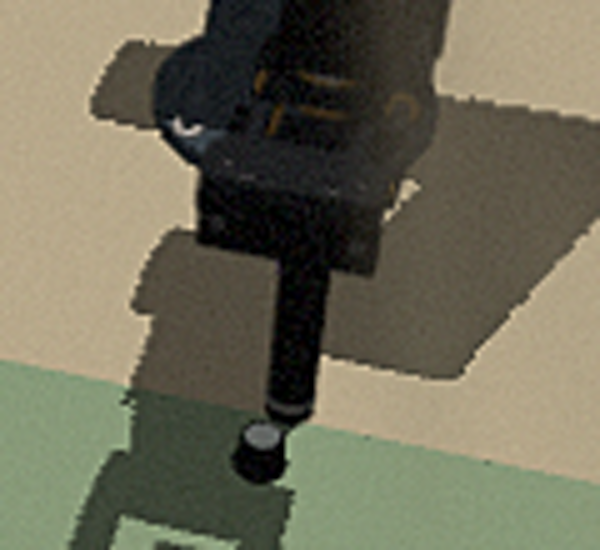

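The lamp hangs from the gripper, straight within what can be seen; its lens end is at (290,410).

Run:
```python
from h import *
p=np.array([.5447,.0998,.2995])
for d in (0,.09): print(proj("scene",p-[0,0,d]))
o,v=ray("scene",(273+290.5/5-.5,127+408.5/5-.5)); print((o+v*(.5447-o[0])/v[0]))
```

```text
[[334.35751458 179.78492029]]
[[331.01221097 208.47517187]]
[0.5447     0.09872055 0.21011512]
```

Emit:
{"method": "step_arm", "body": {
  "plan": [-40,-10,0,0,0,0,1,-80,-16,0,0,0,0,1,-120,-16,0,0,0,0,1,-160,-16,0,0,0,0,1,-200,-16,0,0,0,0,1]
}}

```text
time: 17.45
tool_pos: [0.5267, -0.104, 0.2943]
ee_rot: [-0.0, 0.707, 0.707, 0.0]
ft_force: [1.2, -0.8, -1.3]
gripper_width: 0.0234
gripper_force: 40.0
```

Emit:
{"method": "step_arm", "body": {
  "plan": [-40,0,0,0,0,0,1,-80,0,0,0,0,0,1,-120,0,0,0,0,0,1,-160,0,0,0,0,0,1,-200,0,0,0,0,0,1]
}}

```text
time: 17.87
tool_pos: [0.5267, -0.3045, 0.2939]
ee_rot: [-0.0, 0.707, 0.707, 0.0]
ft_force: [0.1, 0.8, -0.7]
gripper_width: 0.0233
gripper_force: 40.0
```

Emit:
{"method": "step_arm", "body": {
  "plan": [-35,0,0,0,0,0,1,-65,0,0,0,0,0,1,-90,0,0,0,0,0,1,-100,0,0,0,0,0,1,-100,0,0,0,0,0,1]
}}

```text
time: 18.28
tool_pos: [0.5265, -0.405, 0.2932]
ee_rot: [-0.0, 0.708, 0.706, -0.0]
ft_force: [0.8, 0.7, -0.4]
gripper_width: 0.0231
gripper_force: 40.0
```

```bash
cat >> h.py <<'E'
c=np.sqrt(.5)
RF=np.array([[0,1,0],[c,0,c],[c,0,-c]])
E
python3 - <<'E'
from h import *
go((.608,-.38,.25),RF)
E
```

```text
t 18.2833 pos [ 0.5265 -0.405   0.2932] F [ 0.8  0.7 -0.4] w 0.0231 gf 40.0
shift mm [25.2 81.4 43.2] rot [ 0.001  0.785 -0.003] q [-0.82  0.52  1.24 -0.    1.38 -0.82]
```

Emit:
{"method": "step_arm", "body": {
  "plan": [0,12,0,0,0.12,0,1,0,24,0,0,0.24,0,1,0,36,0,0,0.36,0,1,0,48,0,0,0.48,0,1,0,60,0,0,0.6,0,1]
}}

```text
time: 18.7
tool_pos: [0.5881, -0.4008, 0.2959]
ee_rot: [-0.21, 0.674, 0.676, 0.211]
ft_force: [0.6, -0.9, -1.3]
gripper_width: 0.023
gripper_force: 40.0
```

Run:
```python
from h import *
go((.608,-.39,.25),RF)
```

```text
t 18.7 pos [ 0.5881 -0.4008  0.2959] F [ 0.6 -0.9 -1.3] w 0.023 gf 40.0
shift mm [-17.3  19.9  43.9] rot [-0.001  0.181  0.003] q [-0.91  0.82  0.8   0.39  2.   -0.83]
```

Emit:
{"method": "step_arm", "body": {
  "plan": [-5,5,10,0,0.06,0,1,-9,10,22,0,0.12,0,1,-17,20,44,0,0.181,0.003,1,-17,20,44,0,0.181,0.003,1,-17,20,44,0,0.181,0.003,1]
}}

```text
time: 19.12
tool_pos: [0.6067, -0.3893, 0.2453]
ee_rot: [-0.273, 0.654, 0.652, 0.268]
ft_force: [0.2, -0.1, 0.0]
gripper_width: 0.023
gripper_force: 40.0
```

Run:
```python
from h import *
go((.608,-.3327,.1677),RF)
```

```text
t 19.1167 pos [ 0.6067 -0.3893  0.2453] F [ 0.2 -0.1  0. ] w 0.023 gf 40.0
shift mm [-14.9   1.9  94.9] rot [-0.005 -0.001 -0.005] q [-0.91  0.94  0.75  0.51  2.07 -0.81]
```

Emit:
{"method": "step_arm", "body": {
  "plan": [-4,0,25,0,0,0,1,-8,1,50,-0.002,0,-0.002,1,-12,1,75,-0.004,0,-0.004,1,-15,2,95,-0.004,0,-0.004,1,-15,2,95,-0.004,0,-0.004,1]
}}

```text
time: 19.53
tool_pos: [0.6084, -0.3311, 0.1707]
ee_rot: [-0.27, 0.653, 0.654, 0.27]
ft_force: [-0.4, 0.4, -2.0]
gripper_width: 0.0233
gripper_force: 40.0
```

Emit:
{"method": "step_arm", "body": {
  "plan": [0,0,0,0,0,0,1,0,0,0,0,0,0,1,0,0,0,0,0,0,1]
}}

```text
time: 19.78
tool_pos: [0.6097, -0.337, 0.1733]
ee_rot: [-0.265, 0.654, 0.655, 0.27]
ft_force: [0.4, -0.1, -1.5]
gripper_width: 0.0231
gripper_force: 40.0
```

Run:
```python
from h import *
go((.608,-.2903,.1253),RF)
s=snapshot("scene");t=snapshot("top")
cc=lambda im,x,y,w,h,k:cv2.resize(im[y:y+h,x:x+w],None,fx=k,fy=k,interpolation=cv2.INTER_CUBIC)
cv2.imwrite("pics/c8.png",np.hstack([cc(s,140,180,110,110,5)])[:,:,::-1])
```

```text
t 19.7833 pos [ 0.6097 -0.337   0.1733] F [ 0.4 -0.1 -1.5] w 0.0231 gf 40.0
shift mm [-0.3 -2.2 66.9] rot [0.007 0.009 0.004] q [-0.87  0.94  0.94  0.5   1.86 -0.88]
```

View pics/c8.png

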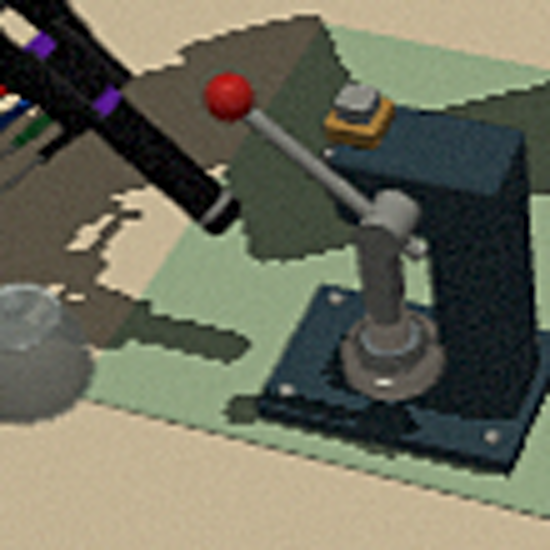

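The tilted lamp points at the watch, with its lens end at (222,215) and the red ball clear above at (228,97). The lower die ring is centred at about (393,357). Checking these against the model.

Run:
```python
from h import *
s=sense();q=s['ee_rot'];A=Ro.from_quat([q[1],q[2],q[3],q[0]]).as_matrix()
f=lambda P:((proj("scene",P)-[140,180]+.5)*5-.5).round(0)
print("lens",f(s['tool_pos']+A[:,2]*.09))
p=(.60724,-.17999,1.58485)
an=np.linspace(0,2*np.pi,4,endpoint=False)
for r,z in((28,34),(20,41.5),(12,57.5)):
    print(r,f(pw(p,np.c_[-10+r*np.cos(an),r*np.sin(an),0*an+z])).tolist())
print("glue",f(pw(p,(-25.5,0,40.5))), "corner",f(pw(p,[(-75,-48,18),(75,-48,18),(-75,48,18)])))
```

```text
lens [[232. 220.]]
28 [[438.0, 355.0], [410.0, 308.0], [344.0, 333.0], [371.0, 381.0]]
20 [[423.0, 342.0], [403.0, 309.0], [356.0, 327.0], [375.0, 361.0]]
12 [[407.0, 320.0], [395.0, 299.0], [366.0, 310.0], [378.0, 331.0]]
glue [[363. 330.]] corner [[250. 400.]
 [508. 462.]
 [320. 279.]]
```

Emit:
{"method": "step_arm", "body": {
  "plan": [0,-1,15,0.003,0.004,0.002,1,0,-2,30,0.007,0.009,0.004,1,0,-2,45,0.007,0.009,0.004,1,0,-2,57,0.007,0.009,0.004,1,0,-2,60,0.007,0.009,0.004,1]
}}

```text
time: 20.3
tool_pos: [0.6066, -0.2917, 0.1268]
ee_rot: [-0.275, 0.653, 0.652, 0.271]
ft_force: [-1.3, 0.5, -1.9]
gripper_width: 0.023
gripper_force: 40.0
```

Emit:
{"method": "step_arm", "body": {
  "plan": [0,0,0,0,0,0,1,0,0,0,0,0,0,1,0,0,0,0,0,0,1,0,0,0,0,0,0,1]
}}

```text
time: 20.63
tool_pos: [0.6075, -0.2942, 0.1286]
ee_rot: [-0.272, 0.653, 0.652, 0.271]
ft_force: [-0.7, -0.1, -1.1]
gripper_width: 0.0231
gripper_force: 40.0
```

Run:
```python
from h import *
go((.608,-.2903,.1253),RF)
s=snapshot("scene");t=snapshot("top")
cc=lambda im,x,y,w,h,k:cv2.resize(im[y:y+h,x:x+w],None,fx=k,fy=k,interpolation=cv2.INTER_CUBIC)
cv2.imwrite("pics/c9.png",np.hstack([cc(s,165,190,80,100,5),cc(t,320,150,80,100,5)])[:,:,::-1])
S=sense();q=S['ee_rot'];A=Ro.from_quat([q[1],q[2],q[3],q[0]]).as_matrix()
L=S['tool_pos']+A[:,2]*.09
p=(.60724,-.17999,1.58485); G=pw(p,(-25.5,0,40.5))[0]
f=lambda P:((proj("scene",P)-[165,190]+.5)*5-.5).round(0)
print("lens",L,f(L),"mid",f(L-A[:,2]*.05),"glue",f(G),np.linalg.norm(L-G))
```

```text
t 20.6333 pos [ 0.6075 -0.2942  0.1286] F [-0.7 -0.1 -1.1] w 0.0231 gf 40.0
shift mm [0.4 0.5 5.1] rot [-0.001 -0.003 -0.002] q [-0.84  0.96  1.05  0.5   1.75 -0.91]
lens [ 0.60716049 -0.23005182  0.06491901] [[193. 239.]] mid [[125. 180.]] glue [[238. 280.]] 0.03463937392391159
```

View pics/c9.png

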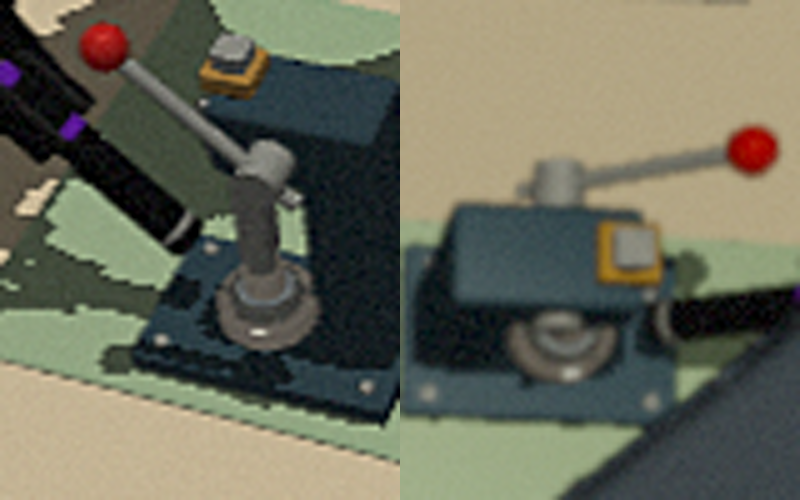

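Both views show the lamp aimed at the die front: lens end at (188,240) in the scene view and (660,322) in the top view, clear of the press. Now a check of the relative x in the top view and the lever angle from both views.

Run:
```python
from h import *
from scipy.optimize import least_squares
S=sense();q=S['ee_rot'];A=Ro.from_quat([q[1],q[2],q[3],q[0]]).as_matrix();L=S['tool_pos']+A[:,2]*.09
p=(.60724,-.17999,1.58485)
f=lambda P:((proj("top",P)-[320,150]+.5)*5-.5+[400,0]).round(0).tolist()
an=np.linspace(0,2*np.pi,24)
for z in (18,34):
  r=np.array(f(pw(p,np.c_[-10+28*np.cos(an),28*np.sin(an),0*an+z])));print(z,r.min(0),r.max(0))
print("lens",f(L),"axis +50",f(L-A[:,2]*.05),"glue",f(pw(p,(-25.5,0,40.5))))
a=red(snapshot("scene"),185,199);b=red(snapshot("top"),390,180);P=tri(a,b)[0];print(a,b,P,np.degrees(np.arctan2(-.1624-P[1],P[2]-.172)))
for e in (48.,50.16): print(e,proj("top",[.647,-.1624-.1*np.sin(np.radians(e)),.172+.1*np.cos(np.radians(e))]))
```

```text
18 [506. 287.] [609. 388.]
34 [510. 281.] [615. 383.]
lens [[650.0, 325.0]] axis +50 [[736.0, 316.0]] glue [[594.0, 331.0]]
(np.float64(185.3153638814016), np.float64(198.66467965996267)) (np.float64(390.06922822126535), np.float64(179.49216075963344)) [ 0.65007485 -0.23470132  0.24212271] 45.8763675203354
48.0 [[390.37640304 181.35547102]]
50.16 [[391.14802699 181.78857288]]
```

Emit:
{"method": "step_arm", "body": {
  "plan": [0,0,2,0,0,0,1,0,0,4,0,0,0,1,0,0,4,0,0,0,1,0,0,4,0,0,0,1,0,0,4,0,0,0,1]
}}

```text
time: 21.25
tool_pos: [0.6071, -0.2902, 0.1249]
ee_rot: [-0.274, 0.653, 0.652, 0.271]
ft_force: [-0.5, -0.5, -0.9]
gripper_width: 0.0234
gripper_force: 40.0
```

Emit:
{"method": "step_arm", "body": {
  "plan": [0,0,0,0,0,0,1,0,0,0,0,0,0,1,0,0,0,0,0,0,1,0,0,0,0,0,0,1,0,0,0,0,0,0,1]
}}

```text
time: 21.67
tool_pos: [0.6071, -0.2904, 0.125]
ee_rot: [-0.273, 0.653, 0.652, 0.271]
ft_force: [-0.1, 0.3, -0.4]
gripper_width: 0.0234
gripper_force: 40.0
```

Run:
```python
from h import *
go((.608,-.2903,.1253),RF)
print(job_done())
```

```text
t 21.6667 pos [ 0.6071 -0.2904  0.125 ] F [-0.1  0.3 -0.4] w 0.0234 gf 40.0
shift mm [ 0.2  0.9 -0.1] rot [-0.003 -0.005 -0.003] q [-0.84  0.96  1.06  0.5   1.74 -0.91]
the job is handed in; nothing more can be done
None
```

Job handed in at 21.7 s: the UV lamp is held at 45° with its lens about 3 cm from the crystal's front edge, touching nothing. The lever was pulled forward with about 40 N but rests by camera at 46–48° (about 1.0 rad), roughly 2–4° short of its 50° stop, so the die should be on the crystal, though I could not see that contact directly.

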